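# Release a push-push medicine cassette and stand it in the filling tray

## Task

The blue-lidded cassette in the leaning dispenser is empty. Push it further in, firmly but without ramming it (60 N would break it), to trip its push-push catch, let go so that it springs up by itself, draw it out and set it down (do not drop it) upright, lid up, inside the green filling tray, and let go. Leave the two white-lidded cassettes seated and the bottle and jar where they are.

Things in the scene. Friction and masses are not known exactly. Their poses are not given: they have to be found in the camera images.
- deck: Sloping top face of the dispenser, 237 mm wide (y), 126 mm up the slope (x, away from the robot). Origin: centre of the middle mouth, in the plane of the face, 145 mm above the table. z: outward normal, 30 degrees from vertical, leaning to the robot; cassettes go in along -z, come out along +z. Three mouths, 79 mm (x) by 47 mm (y), at y = -80, 0, +80 mm.
- dispenser: White dispenser, fixed; origin on the table below the deck's origin, z up. Each well has a push-push catch. Latched: lid flush with the deck. Push in along the deck's -z against 8 to 14 N: it trips after 5 to 8 mm; rubber stop at 10.5 mm. Let go: it rises in about 1 s until the lid stands 40 mm above the deck, 70 mm still in the well. Pushed too little it returns flush; pushed home again it relatches.
- empty_cassette: The empty cassette to take out: amber box 76 mm (its x) by 44 mm (its y) by 110 mm (its z), 0.15 to 0.31 kg, with a blue lid. Only this lid is blue. Origin: centre of its underside; z points to the lid. It starts latched in any one of the three wells, its axes parallel to the deck's.
- empty_cassette_lid (a point): Centre of the top of the blue lid (flat, 76 x 44 mm), 110 mm along z from the cassette's origin.
- cassette_a: Amber cassette of the same size with a white lid, latched flush in another well; to be left seated. Origin: centre of its underside, z to the lid.
- cassette_b: The other white-lidded amber cassette, same size, latched flush; to be left seated. Origin as cassette_a.
- tray: Green open filling tray fixed to the table, 122 mm (x) by 86 mm (y) by 30 mm high outside, walls and floor 5 mm thick, so inside 112 x 76 mm. Origin: centre of its underside, z up. The cassette fits upright with its 76 mm side along the tray's x, either way round.
- bottle: Loose white plastic bottle, 52 mm across, 95 mm tall, standing; leave it. Origin: centre of its underside.
- jar: Loose amber jar with a white cap, 56 mm across, 60 mm tall, standing; leave it. Origin: centre of its underside.
Not all that is in view belongs to the job. Leave any yellow look-alike of the empty_cassette alone. What is shaped like the cassette_a but brown is not meant.

How it is judged:
By the outcome, as a careful person would: the job done as asked, in the order asked, and still so for the second after the job is handed in, with the robot touching nothing.
It also fails if it takes over 54 s, if anything falls off the work surface, if the arm or the gripper's body presses on something with over 40 N, if the wrist force passes 120 N, or if a joint passes its speed limit or range.

## Robot

A 6-joint arm with a two-finger parallel gripper is mounted at the origin on the work surface. World frame = base frame: x ahead of the robot, y to its left, z up, the work surface at z = 0. Lengths are in mm, angles in rad, forces in N, time in s.
With the tool pointing down it reaches from about 325 to 925 mm from the base axis. Payload 3.1 kg.
Tool frame: the origin (TCP) lies midway between the tips of the shut fingers; the grasp point (between the pads) lies 19 mm behind it; x points along the fingers, y is the direction in which the jaws open and shut, and the axes are right-handed (so a half turn about x gives the same grasp; the last joint's range is limited). The gripper opens to 85 mm and grips with 20 to 120 N. Pads are 22 mm wide; open, the fingers measure 114 mm over their backs; the gripper's body (76 mm by 85 mm) begins 54 mm behind the grasp point. The pads swing forward as they close: fully open they stand 13 mm farther back than shut.
Start: joints at [-1.36, 0.217, 1.613, -0, 1.311, -0.112], TCP at [198.286, -592.724, 231.3] pointing down, gripper open.
Joint ranges: [-2.75, 2.75], [-0.78, 2.1], [0.31, 2.55], [-1.13, 4.27], [0.13, 2.63], [-2.58, 2.58]. Speed limits (rad/s): [2.79, 2.79, 3.14, 3.14, 3.14, 3.14].

## Interface

Orientations are given as a unit quaternion [x, y, z, w].
In Python, from station import * gives the robot as it stands.
- The arm moves only by the tool servo_tool, never from a script. Its argument "commands" is a list of rows, each an object of numbers: "gripper": the opening, from 0 (shut) to 1 (fully open); "dx", "dy", "dz": the shift along the tool's x, y, z in cm; "rx", "ry", "rz": the turn, a rotation vector about the tool's x, y, z in rad. A call has exactly 10 rows; each row is the pose to reach, as a shift and turn from the pose commanded when the call began, along the tool's axes at that moment; what a row does not reach only later rows make up. A row lasts 1/10 s, in which the tool goes at most 50 mm and 8.59 degrees, less where a joint would pass 70% of its speed; a pose out of reach is approached as far as the arm can. A call with a gripper value outside its range is refused whole. The fingers move at their own pace and stop on an object; "newtons" is the grip in N (left out, the last holds). Time passes only in rows, so rows that repeat a pose let the fingers close, or fill a call up. It gives the time, the measured TCP pose, the force and the opening at its end, in the units of the state.
- read_state(): the state, without advancing time (a new reading comes with each control period).
- snapshot(name): name is "scene" or "side" or "wrist"; returns the picture (420x560x3 uint8, red, green, blue); there is no depth.
- get_calibration(name): a dict with "intrinsics" (3x3 intrinsics, pixels), "k1" (the pictures are not rectified: a ray, as slopes to the right and down, at radius r is drawn at 1 + k1 r^2 times it, then the intrinsics apply), "position" and "rotation" of the camera in the world; the wrist camera has in their place "mount" (4x4, takes a point from camera to tool coordinates, whose origin is the TCP and whose axes are the tool frame's). Camera axes: x right, y down, z forward; pixel columns grow to the right and rows downward; lengths in mm; the calibration is good to about 2 mm. A picture is of the moment at which its call begins: read the wrist's pose just before it. get_calibration takes no time and is no camera call.
- job_done(): hands the job in, once; it reports no verdict.
The state is a dict: "t": time; "joint_pos": joint angles; "dq": joint speeds; "joint_torque": joint torques, N m; "tcp_pos": TCP position; "tcp_rot": TCP orientation; "wrist_force": force on the tool from outside, world axes, zero at the start; "moment": the same for the moment, N m; "finger_gap": opening from 0.0 (shut) to 1.0 (fully open).
Only numpy, scipy, OpenCV 4.12 (cv2) and the standard library are available. Lean on these libraries where they do the work, as an engineer would, in place of code of your own. Each camera call takes 0.05 s, during which the arm holds its last target.

## Working session

There is one attempt and no reset: what is moved stays moved. The work goes in short steps, Python scripts to look and compute and a tool call to move; the robot and the scene stay as the last step left them, time stands still between calls to the robot, and variables do not carry over. Pictures are saved under pics/ and viewed, and the job is handed in when it is done.

Besides the shell and the picture viewer there is one more tool, called after "Request:" as name(argument=value, ...), one argument or row to a line, values as JSON. servo_tool: Moves the arm, as the interface text tells. Its arguments: {"type":"object","properties":{"commands":{"type":"array","items":{"type":"object","properties":{"gripper":{"type":"number"},"dx":{"type":"number"},"dy":{"type":"number"},"dz":{"type":"number"},"rx":{"type":"number"},"ry":{"type":"number"},"rz":{"type":"number"}}}},"newtons":{"type":"number"}},"required":["commands"]}

```bash
ls; mkdir -p pics; python3 - <<'E'
from station import *
import cv2
print(read_state())
for n in ["scene","side","wrist"]:
    im=snapshot(n); cv2.imwrite(f"pics/{n}0.png",cv2.cvtColor(im,cv2.COLOR_RGB2BGR)); print(n,get_calibration(n))
E
```

```text
pics
{'t': 0.0, 'joint_pos': array([-1.36021442e+00,  2.17768115e-01,  1.61493856e+00,  3.17055283e-05,
        1.31132418e+00, -1.12179806e-01]), 'dq': array([ 0.00118354,  0.00024192, -0.00042583,  0.00085566,  0.00070788,
       -0.00149346]), 'joint_torque': array([ 8.00605121e-04, -3.96840513e+01, -3.03851008e+01, -2.83278531e-06,
        9.63134196e-03,  6.21445892e-06]), 'tcp_pos': array([ 198.10997996, -591.90016156,  229.95732352]), 'tcp_rot': array([-0.69788725, -0.1144774 ,  0.6979504 , -0.11275436]), 'wrist_force': array([-0.80108322,  0.4829743 , -0.14101761]), 'moment': array([-0.0252348 ,  0.06423083,  0.01850815]), 'finger_gap': 1.0003225511365348}
scene {'intrinsics': array([[515.99085611,   0.        , 273.02740917],
       [  0.        , 515.99085611, 209.24270732],
       [  0.        ,   0.        ,   1.        ]]), 'k1': -0.07803855353237406, 'position': array([1226.26425617,  531.63482335,  879.93925507]), 'rotation': array([ 0.39345861,  0.8276134 , -0.36152348, -0.17189287])}
side {'intrinsics': array([[387.4999441 ,   0.        , 281.5542224 ],
       [  0.        , 387.4999441 , 215.48388101],
       [  0.        ,   0.        ,   1.        ]]), 'k1': -0.027241050658876078, 'position': array([362.2350233 , 564.2093917 , 824.35975784]), 'rotation': array([-0.15772218,  0.92405195, -0.34257089,  0.06242511])}
wrist {'intrinsics': array([[296.89622102,   0.        , 282.02643102],
       [  0.        , 296.89622102, 205.01090342],
       [  0.        ,   0.        ,   1.        ]]), 'k1': 0.01199337747737479, 'mount': array([[-5.22606472e-04, -3.06850240e-01,  9.51757667e-01,
        -1.42755584e+02],
       [ 9.99999625e-01,  4.96323070e-04,  7.09112364e-04,
         9.20799075e-01],
       [-6.89970586e-04,  9.51757681e-01,  3.06849866e-01,
        -7.87759639e+01],
       [ 0.00000000e+00,  0.00000000e+00,  0.00000000e+00,
         1.00000000e+00]])}
```

View pics/scene0.png

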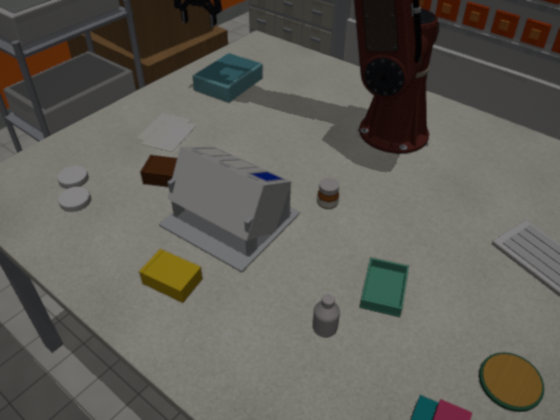

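View pics/side0.png

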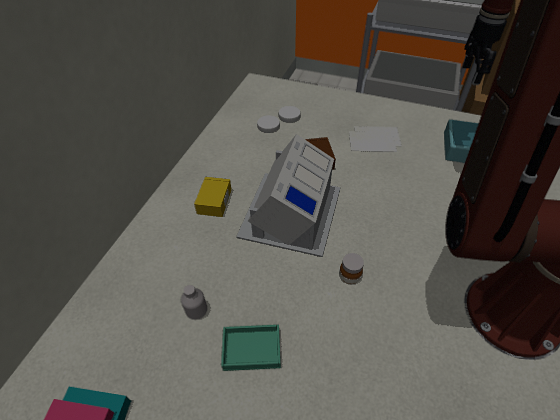

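View pics/wrist0.png

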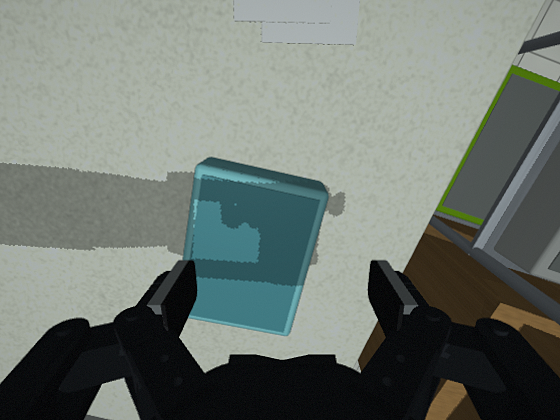

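Scene: the blue lid is at about (268,176), and the green tray at (385,286). The bottle is at (326,318) and the jar at (329,193). Side: the blue lid is at (301,201) in the +y well, and the tray at (251,346). The wrist view shows only a teal tray that isn't part of the job. I'll enlarge the crops next.

```bash
python3 - <<'E'
import cv2
a=cv2.imread('pics/side0.png');s=cv2.imread('pics/scene0.png')
def c(im,x,y,w,h,f,n): cv2.imwrite('pics/'+n,cv2.resize(im[y:y+h,x:x+w],None,fx=f,fy=f,interpolation=cv2.INTER_CUBIC))
c(a,230,130,130,100,6,'c1.png');c(a,170,250,130,125,4.8,'c2.png')
c(s,150,140,160,125,4.8,'c3.png');c(s,300,240,120,110,5,'c4.png')
E
```

```text
(no output)
```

View pics/c1.png

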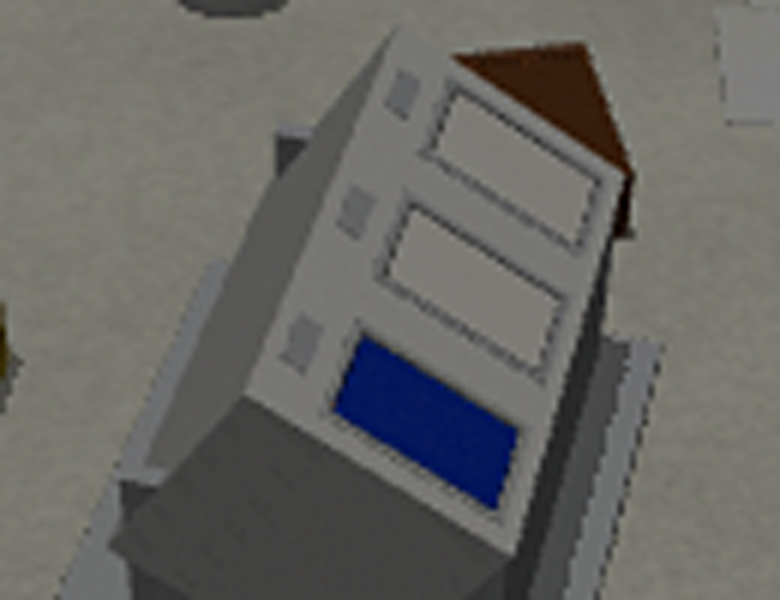

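View pics/c2.png

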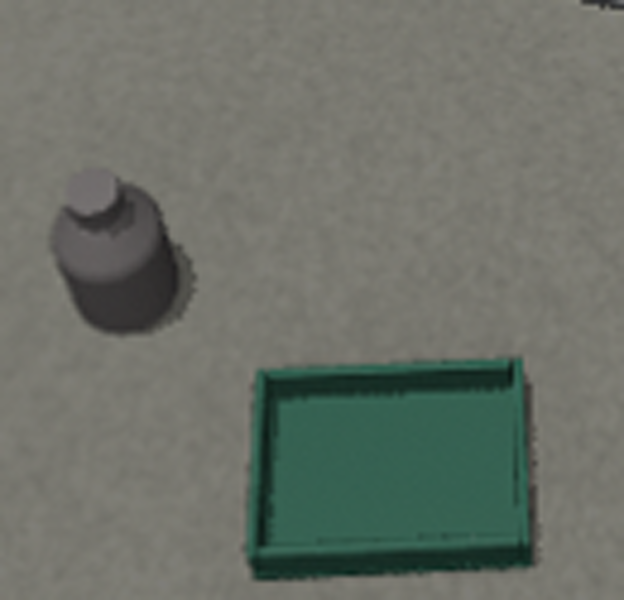

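View pics/c3.png

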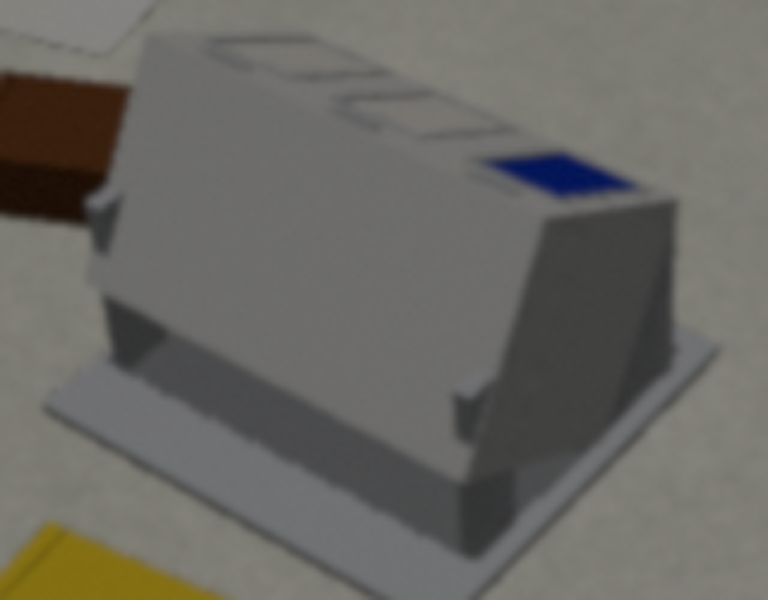

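View pics/c4.png

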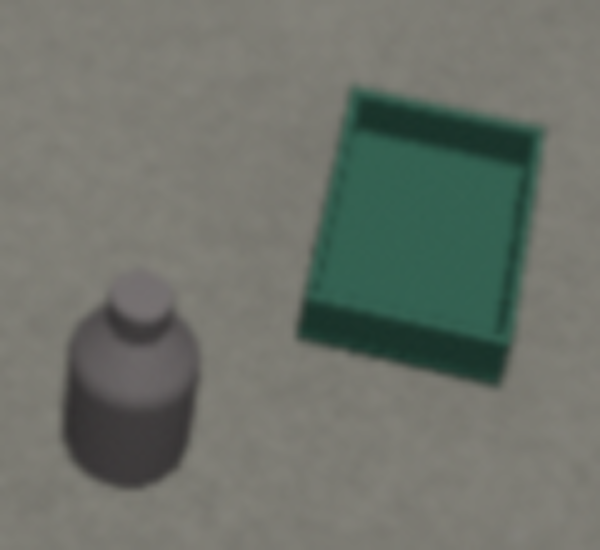

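```bash
cat > h.py <<'E'
from station import *
import numpy as np, cv2
from scipy.optimize import least_squares
from scipy.spatial.transform import Rotation as R
C={n:get_calibration(n) for n in("scene","side")}
def proj(n,P,T=None):
    c=C[n] if n!='wrist' else get_calibration(n)
    if n=='wrist':
        M=T@c['mount']; Rm=M[:3,:3]; p=M[:3,3]
    else: Rm=R.from_quat(c['rotation']).as_matrix(); p=c['position']
    q=(np.atleast_2d(P)-p)@Rm; s=q[:,:2]/q[:,2:]
    s=s*(1+c['k1']*(s**2).sum(1,keepdims=True)); K=c['intrinsics']
    return s*[K[0,0],K[1,1]]+K[:2,2]
def full(pts,f,ox,oy): return (np.array(pts,float)+.5)/f-.5+[ox,oy]
def deckpts(p,local):
    cy,sy=np.cos(p[2]),np.sin(p[2]); Y=R.from_euler('z',p[2]).as_matrix()
    D=Y@R.from_euler('y',-30,degrees=True).as_matrix()
    return np.array(local,float)@D.T+[p[0],p[1],145]
E
cat > fit.py <<'E'
from h import *
lid=[[38,58,0],[-38,58,0],[-38,102,0],[38,102,0]]  # high-y, low-y, low+y, high+y
m=lambda y:[[39.5,y-23.5,0],[-39.5,y-23.5,0],[-39.5,y+23.5,0],[39.5,y+23.5,0]]
side=full([(365,335),(517,430),(497,508),(332,412),(410,200),(567,297),(545,380),(378,280),(455,87),(605,180),(583,250),(422,157)],6,230,130)
scen=full([(483,160),(563,153),(637,186),(560,196)],4.8,150,140)
L=np.array(lid+m(0)+m(-80),float)
f=lambda p:np.r_[(proj('side',deckpts(p,L))-side).ravel(),(proj('scene',deckpts(p,L[:4]))-scen).ravel()]
r=least_squares(f,[550,-100,0]);print('disp',r.x,abs(r.fun).max(),np.sqrt((r.fun**2).mean()));print(r.fun.reshape(-1,2).round(1).tolist())
f2=lambda p:np.r_[(proj('side',deckpts(p,L)+[0,0,p[3]])-side).ravel(),(proj('scene',deckpts(p,L[:4])+[0,0,p[3]])-scen).ravel()]
print(least_squares(f2,[550,-100,0,0]).x)
print('lid centre',deckpts(r.x,[[0,80,0]]))
ts=full([(258,370),(521,359),(532,548),(250,555),(253,578),(532,565)],4.8,170,250)
tc=full([(353,88),(543,128),(512,345),(303,305),(298,338),(500,385)],5,300,240)
a,b=61,43
Ls=np.array([[a,-b,30],[-a,-b,30],[-a,b,30],[a,b,30],[a,b,0],[-a,b,0]],float)
Lc=np.array([[-a,-b,30],[-a,b,30],[a,b,30],[a,-b,30],[a,-b,0],[a,b,0]],float)
T=lambda p,l:l@R.from_euler('z',p[2]).as_matrix().T+[p[0],p[1],0]
g=lambda p:np.r_[(proj('side',T(p,Ls))-ts).ravel(),(proj('scene',T(p,Lc))-tc).ravel()]
q=least_squares(g,[500,200,0]);print('tray',q.x,abs(q.fun).max());print(q.fun.reshape(-1,2).round(1).tolist())
# bottle cap, jar cap
for n,s,c,z in[('bottle',full([(93,190)],4.8,170,250),full([(140,297)],5,300,240),95),('jar',[[351.5,258]],[[329,184]],60)]:
    o=least_squares(lambda p:np.r_[(proj('side',p)-s).ravel(),(proj('scene',p)-c).ravel()],[500,100,z]);print(n,o.x,o.fun.round(1))
E
python3 fit.py
```

```text
disp [ 5.39887462e+02 -1.28429921e+02  6.50585376e-02] 1.4156202127797428 0.6161532708781484
[[0.0, -0.2], [0.4, 0.0], [-0.2, 0.1], [0.7, -0.2], [0.3, 0.2], [-0.6, 0.2], [-0.8, -1.1], [1.0, -0.9], [0.1, -0.3], [-1.0, -0.0], [-0.7, -0.3], [1.4, -0.8], [-0.1, 0.7], [0.9, 0.4], [1.0, 0.5], [0.0, 0.6]]
[ 5.39894159e+02 -1.28615680e+02  6.56525132e-02 -2.43055884e-01]
lid centre [[534.68644941 -48.59916539 145.        ]]
tray [5.38618166e+02 2.79180551e+02 3.86222961e-01] 1.5499090824104655
[[-0.5, -0.9], [0.6, -1.1], [0.0, -1.2], [-1.0, 0.1], [0.2, 0.4], [0.1, 0.4], [0.0, -0.6], [1.0, -0.2], [0.5, 0.2], [0.4, -1.5], [-0.3, 0.6], [0.4, 0.9]]
bottle [696.15767836 233.83444825  92.87674779] [ 0.1 -0.2  0.1  0.2]
jar [385.89314531  23.28643638  66.09411418] [-0.3  0.8 -0.5 -0.7]
```

```bash
cat >> h.py <<'E'
def Tm(p,Rm): M=np.eye(4);M[:3,:3]=Rm;M[:3,3]=p;return M
def meas():
    s=read_state(); return Tm(s['tcp_pos'],R.from_quat(s['tcp_rot']).as_matrix()),s
def delta(A,B):
    D=np.linalg.inv(A)@B
    return (D[:3,3]/10).round(3),R.from_matrix(D[:3,:3]).as_rotvec().round(4)
DISP=[539.9,-128.4,0.065]; TRAY=[538.6,279.2,0.386]
def deckR(p=DISP): return R.from_euler('z',p[2]).as_matrix()@R.from_euler('y',-30,degrees=True).as_matrix()
def toolR(D,sgn): # tool x = -D z, tool y = sgn*D y
    x=-D[:,2]; y=sgn*D[:,1]; return np.c_[x,y,np.cross(x,y)]
E
python3 - <<'E'
from h import *
M,s=meas(); print(M.round(3))
D=deckR()
for g in(1,-1):
    B=Tm(deckpts(DISP,[[0,80,100]])[0],toolR(D,g)); print(g,delta(M,B),B[:3,3])
    Y=R.from_euler('z',TRAY[2]).as_matrix(); print(toolR(Y,g))
E
```

```text
[[-0.00000e+00  3.17000e-01 -9.48000e-01  1.98152e+02]
 [ 2.00000e-03 -9.48000e-01 -3.17000e-01 -5.92084e+02]
 [-1.00000e+00 -2.00000e-03 -0.00000e+00  2.30240e+02]
 [ 0.00000e+00  0.00000e+00  0.00000e+00  1.00000e+00]]
1 (array([ -0.045, -42.143, -44.324]), array([-2.7929, -0.0997,  0.7484])) [484.80924871 -51.81665245 231.60254038]
[[-0.         -0.37648575  0.92642241]
 [-0.          0.92642241  0.37648575]
 [-1.          0.         -0.        ]]
-1 (array([ -0.045, -42.143, -44.324]), array([0.2514, 0.5207, 0.0694])) [484.80924871 -51.81665245 231.60254038]
[[-0.          0.37648575 -0.92642241]
 [-0.         -0.92642241 -0.37648575]
 [-1.         -0.          0.        ]]
```

Request:
servo_tool(
  commands=[
    {"dx": 0, "dy": -3.4, "dz": -3.5, "rx": 0.02, "ry": 0.04, "rz": 0.005, "gripper": 0},
    {"dx": 0, "dy": -6.7, "dz": -7.1, "rx": 0.04, "ry": 0.08, "rz": 0.011, "gripper": 0},
    {"dx": 0, "dy": -10.1, "dz": -10.6, "rx": 0.06, "ry": 0.125, "rz": 0.017, "gripper": 0},
    {"dx": 0, "dy": -13.5, "dz": -14.2, "rx": 0.08, "ry": 0.167, "rz": 0.022, "gripper": 0},
    {"dx": 0, "dy": -16.8, "dz": -17.7, "rx": 0.1, "ry": 0.208, "rz": 0.028, "gripper": 0},
    {"dx": 0, "dy": -20.2, "dz": -21.3, "rx": 0.12, "ry": 0.25, "rz": 0.033, "gripper": 0},
    {"dx": 0, "dy": -23.6, "dz": -24.8, "rx": 0.14, "ry": 0.292, "rz": 0.039, "gripper": 0},
    {"dx": 0, "dy": -27, "dz": -28.4, "rx": 0.161, "ry": 0.333, "rz": 0.044, "gripper": 0},
    {"dx": 0, "dy": -29.5, "dz": -31, "rx": 0.176, "ry": 0.364, "rz": 0.049, "gripper": 0},
    {"dx": 0, "dy": -30, "dz": -31.6, "rx": 0.179, "ry": 0.371, "rz": 0.05, "gripper": 0},
  ],
)

```text
t: 1.15
tcp_pos: [402.7, -204.3, 230.3]
tcp_rot: [0.824, 0.055, -0.562, 0.046]
wrist_force: [-0.5, -0.4, -0.4]
finger_gap: 0.002
```

```bash
cat > tgt.py <<'E'
from h import *
import sys
# target in deck frame (x,y,z), sgn -1
M,s=meas()
a=[float(v) for v in sys.argv[1:4]]
B=Tm(deckpts(DISP,[a])[0],toolR(deckR(),-1))
print('t',s['t'],'delta',delta(M,B),'F',s['wrist_force'].round(1),'gap',round(s['finger_gap'],3),'q',s['joint_pos'].round(2))
print('deck coords',((M[:3,3]-deckpts(DISP,[[0,0,0]])[0])@deckR()).round(1))
E
python3 tgt.py 0 80 100
```

```text
t 1.15 delta (array([  3.456, -13.928,  -9.696]), array([0.0759, 0.1493, 0.021 ])) F [-0.5 -0.4 -0.4] gap 0.002 q [-0.83 -0.37  2.21  0.34  1.1   0.47]
deck coords [-80.1 -66.9 144.8]
```

Request:
servo_tool(
  commands=[
    {"dx": 0.7, "dy": -2.8, "dz": -1.9, "rx": 0.015, "ry": 0.03, "rz": 0.004},
    {"dx": 1.4, "dy": -5.6, "dz": -3.9, "rx": 0.03, "ry": 0.06, "rz": 0.008},
    {"dx": 2.1, "dy": -8.4, "dz": -5.8, "rx": 0.046, "ry": 0.09, "rz": 0.013},
    {"dx": 2.8, "dy": -11.1, "dz": -7.8, "rx": 0.061, "ry": 0.12, "rz": 0.017},
    {"dx": 3.3, "dy": -13.2, "dz": -9.2, "rx": 0.072, "ry": 0.142, "rz": 0.02},
    {"dx": 3.46, "dy": -13.9, "dz": -9.7, "rx": 0.076, "ry": 0.149, "rz": 0.021},
    {"dx": 3.46, "dy": -13.9, "dz": -9.7, "rx": 0.076, "ry": 0.149, "rz": 0.021},
    {"dx": 3.46, "dy": -13.9, "dz": -9.7, "rx": 0.076, "ry": 0.149, "rz": 0.021},
    {"dx": 3.46, "dy": -13.9, "dz": -9.7, "rx": 0.076, "ry": 0.149, "rz": 0.021},
    {"dx": 3.46, "dy": -13.9, "dz": -9.7, "rx": 0.076, "ry": 0.149, "rz": 0.021},
  ],
)

```text
schema error: expected keys gripper, dx, dy, dz, rx, ry, rz
```

```bash
python3 tgt.py 0 80 100; python3 - <<'E'
from h import *
M,s=meas(); im=snapshot('wrist'); im=cv2.cvtColor(im,cv2.COLOR_RGB2BGR); cv2.imwrite('pics/w1.png',im); np.save('w1T.npy',M)
hsv=cv2.cvtColor(im,cv2.COLOR_BGR2HSV); m=cv2.inRange(hsv,(110,150,40),(130,255,255))
c=max(cv2.findContours(m,0,2)[0],key=cv2.contourArea); print(cv2.contourArea(c),cv2.boxPoints(cv2.minAreaRect(c)))
print(proj('wrist',deckpts(DISP,[[38,58,0],[-38,58,0],[-38,102,0],[38,102,0]]),M))
E
```

```text
t 1.15 delta (array([  3.456, -13.928,  -9.696]), array([0.0759, 0.1493, 0.021 ])) F [-0.5 -0.4 -0.4] gap 0.002 q [-0.83 -0.37  2.21  0.34  1.1   0.47]
deck coords [-80.1 -66.9 144.8]
5024.5 [[ 85.62573    13.047443 ]
 [140.24112     6.1243706]
 [153.99414   114.62047  ]
 [ 99.37875   121.54355  ]]
[[139.05989154  17.18961055]
 [151.19289604 116.30992494]
 [102.0848085  112.13606148]
 [ 82.54207622  11.91047397]]
```

View pics/w1.png

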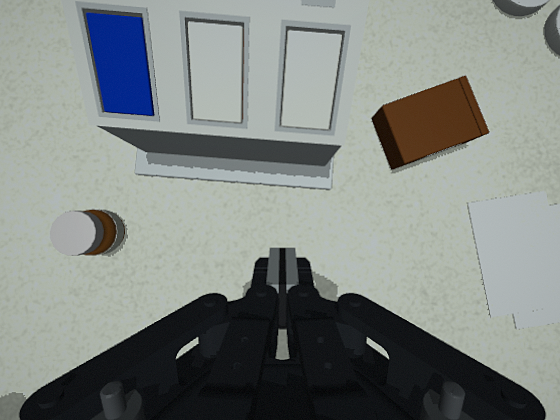

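The wrist view shows the blue lid at about (120,63), with the two white lids to its right. The predicted lid lands within a few pixels of that. The last move was refused because the gripper key was missing, so I'm sending it again.

Request:
servo_tool(
  commands=[
    {"dx": 0.7, "dy": -2.8, "dz": -1.9, "rx": 0.015, "ry": 0.03, "rz": 0.004, "gripper": 0},
    {"dx": 1.4, "dy": -5.6, "dz": -3.9, "rx": 0.03, "ry": 0.06, "rz": 0.008, "gripper": 0},
    {"dx": 2.1, "dy": -8.4, "dz": -5.8, "rx": 0.046, "ry": 0.09, "rz": 0.013, "gripper": 0},
    {"dx": 2.8, "dy": -11.1, "dz": -7.8, "rx": 0.061, "ry": 0.12, "rz": 0.017, "gripper": 0},
    {"dx": 3.3, "dy": -13.2, "dz": -9.2, "rx": 0.072, "ry": 0.142, "rz": 0.02, "gripper": 0},
    {"dx": 3.46, "dy": -13.9, "dz": -9.7, "rx": 0.076, "ry": 0.149, "rz": 0.021, "gripper": 0},
    {"dx": 3.46, "dy": -13.9, "dz": -9.7, "rx": 0.076, "ry": 0.149, "rz": 0.021, "gripper": 0},
    {"dx": 3.46, "dy": -13.9, "dz": -9.7, "rx": 0.076, "ry": 0.149, "rz": 0.021, "gripper": 0},
    {"dx": 3.46, "dy": -13.9, "dz": -9.7, "rx": 0.076, "ry": 0.149, "rz": 0.021, "gripper": 0},
    {"dx": 3.46, "dy": -13.9, "dz": -9.7, "rx": 0.076, "ry": 0.149, "rz": 0.021, "gripper": 0},
  ],
)

```text
t: 2.2
tcp_pos: [485.5, -57.2, 232.4]
tcp_rot: [0.866, 0.025, -0.5, 0.016]
wrist_force: [0.1, 0.9, -0.5]
finger_gap: 0.001
```

```bash
python3 tgt.py 0 80 100; python3 - <<'E'
from h import *
M,s=meas(); im=snapshot('wrist'); im=cv2.cvtColor(im,cv2.COLOR_RGB2BGR); cv2.imwrite('pics/w2.png',im); np.save('w2T.npy',M)
hsv=cv2.cvtColor(im,cv2.COLOR_BGR2HSV); m=cv2.inRange(hsv,(110,150,40),(130,255,255))
c=max(cv2.findContours(m,0,2)[0],key=cv2.contourArea); print(cv2.contourArea(c),cv2.boxPoints(cv2.minAreaRect(c)))
print(proj('wrist',deckpts(DISP,[[38,58,0],[-38,58,0],[-38,102,0],[38,102,0]]),M))
E
```

```text
t 2.2 delta (array([ 0.049, -0.54 ,  0.075]), array([-0.0037,  0.0004, -0.0047])) F [ 0.1  0.9 -0.5] gap 0.001 q [-0.4  -0.42  2.27  0.3   0.84  0.96]
deck coords [  0.7  74.6 100.5]
4163.5 [[249. 161.]
 [301. 161.]
 [301. 245.]
 [249. 245.]]
[[300.37255432 162.56911354]
 [299.00906865 246.56546568]
 [250.14153291 246.79710623]
 [246.8303874  162.75763908]]
```

View pics/w2.png

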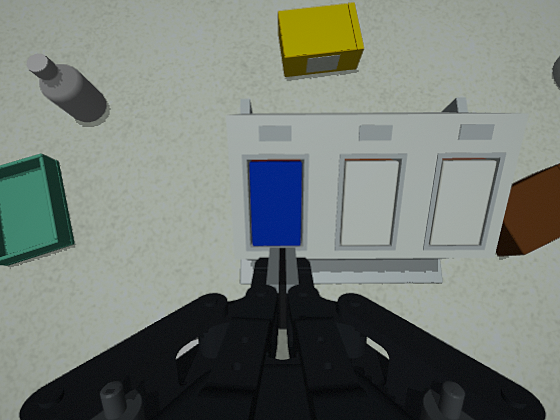

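The blue lid is at (249–301, 161–245), within 1.5 px of the prediction, so I'm approaching to about 4 mm above it.

Request:
servo_tool(
  commands=[
    {"dx": 2, "dy": -0.2, "dz": 0, "rx": -0.002, "ry": 0, "rz": -0.002, "gripper": 0},
    {"dx": 4, "dy": -0.48, "dz": -0.04, "rx": -0.004, "ry": 0, "rz": -0.005, "gripper": 0},
    {"dx": 6, "dy": -0.48, "dz": -0.04, "rx": -0.004, "ry": 0, "rz": -0.005, "gripper": 0},
    {"dx": 7.6, "dy": -0.48, "dz": -0.04, "rx": -0.004, "ry": 0, "rz": -0.005, "gripper": 0},
    {"dx": 8.6, "dy": -0.48, "dz": -0.04, "rx": -0.004, "ry": 0, "rz": -0.005, "gripper": 0},
    {"dx": 9.2, "dy": -0.48, "dz": -0.04, "rx": -0.004, "ry": 0, "rz": -0.005, "gripper": 0},
    {"dx": 9.5, "dy": -0.48, "dz": -0.04, "rx": -0.004, "ry": 0, "rz": -0.005, "gripper": 0},
    {"dx": 9.6, "dy": -0.48, "dz": -0.04, "rx": -0.004, "ry": 0, "rz": -0.005, "gripper": 0},
    {"dx": 9.6, "dy": -0.48, "dz": -0.04, "rx": -0.004, "ry": 0, "rz": -0.005, "gripper": 0},
    {"dx": 9.6, "dy": -0.48, "dz": -0.04, "rx": -0.004, "ry": 0, "rz": -0.005, "gripper": 0},
  ],
)

```text
t: 3.25
tcp_pos: [533.8, -48.6, 150.1]
tcp_rot: [0.866, 0.029, -0.499, 0.017]
wrist_force: [0.2, -0.3, 0.0]
finger_gap: 0.001
```

```bash
python3 tgt.py 1.2 79.4 0
```

```text
t 3.25 delta (array([0.486, 0.062, 0.052]), array([ 0.0017, -0.0009,  0.001 ])) F [ 0.2 -0.3  0. ] gap 0.001 q [-0.34 -0.17  2.25  0.36  0.59  0.92]
deck coords [ 1.7 80.   4.9]
```

Request:
servo_tool(
  commands=[
    {"dx": 0.1, "dy": 0, "dz": 0, "rx": 0, "ry": 0, "rz": 0, "gripper": 0},
    {"dx": 0.2, "dy": 0, "dz": 0, "rx": 0, "ry": 0, "rz": 0, "gripper": 0},
    {"dx": 0.3, "dy": 0, "dz": 0, "rx": 0, "ry": 0, "rz": 0, "gripper": 0},
    {"dx": 0.4, "dy": 0, "dz": 0, "rx": 0, "ry": 0, "rz": 0, "gripper": 0},
    {"dx": 0.5, "dy": 0, "dz": 0, "rx": 0, "ry": 0, "rz": 0, "gripper": 0},
    {"dx": 0.6, "dy": 0, "dz": 0, "rx": 0, "ry": 0, "rz": 0, "gripper": 0},
    {"dx": 0.7, "dy": 0, "dz": 0, "rx": 0, "ry": 0, "rz": 0, "gripper": 0},
    {"dx": 0.8, "dy": 0, "dz": 0, "rx": 0, "ry": 0, "rz": 0, "gripper": 0},
    {"dx": 0.8, "dy": 0, "dz": 0, "rx": 0, "ry": 0, "rz": 0, "gripper": 0},
    {"dx": 0.8, "dy": 0, "dz": 0, "rx": 0, "ry": 0, "rz": 0, "gripper": 0},
  ],
)

```text
t: 4.25
tcp_pos: [537.2, -48.2, 142.7]
tcp_rot: [0.865, 0.029, -0.5, 0.017]
wrist_force: [-6.6, -0.4, 6.3]
finger_gap: -0.002
```

```bash
python3 tgt.py 1.2 79.4 0
```

```text
t 4.25 delta (array([-0.323,  0.082, -0.012]), array([0.0023, 0.001 , 0.0018])) F [-6.6 -0.4  6.3] gap -0.002 q [-0.33 -0.14  2.25  0.36  0.58  0.91]
deck coords [ 1.1 80.2 -3.2]
```

Request:
servo_tool(
  commands=[
    {"dx": 0.1, "dy": 0, "dz": 0, "rx": 0, "ry": 0, "rz": 0, "gripper": 0},
    {"dx": 0.2, "dy": 0, "dz": 0, "rx": 0, "ry": 0, "rz": 0, "gripper": 0},
    {"dx": 0.3, "dy": 0, "dz": 0, "rx": 0, "ry": 0, "rz": 0, "gripper": 0},
    {"dx": 0.35, "dy": 0, "dz": 0, "rx": 0, "ry": 0, "rz": 0, "gripper": 0},
    {"dx": 0.4, "dy": 0, "dz": 0, "rx": 0, "ry": 0, "rz": 0, "gripper": 0},
    {"dx": 0.45, "dy": 0, "dz": 0, "rx": 0, "ry": 0, "rz": 0, "gripper": 0},
    {"dx": 0.5, "dy": 0, "dz": 0, "rx": 0, "ry": 0, "rz": 0, "gripper": 0},
    {"dx": 0.5, "dy": 0, "dz": 0, "rx": 0, "ry": 0, "rz": 0, "gripper": 0},
    {"dx": 0.5, "dy": 0, "dz": 0, "rx": 0, "ry": 0, "rz": 0, "gripper": 0},
    {"dx": 0.5, "dy": 0, "dz": 0, "rx": 0, "ry": 0, "rz": 0, "gripper": 0},
  ],
)

```text
t: 5.25
tcp_pos: [539.7, -48.0, 138.5]
tcp_rot: [0.865, 0.029, -0.5, 0.017]
wrist_force: [-7.1, -0.7, 7.3]
finger_gap: 0.003
```

```bash
python3 tgt.py 1.2 79.4 0
```

```text
t 5.25 delta (array([-0.816,  0.081, -0.01 ]), array([0.0023, 0.001 , 0.0018])) F [-7.1 -0.7  7.3] gap 0.003 q [-0.33 -0.13  2.25  0.37  0.57  0.91]
deck coords [ 1.1 80.2 -8.2]
```

Request:
servo_tool(
  commands=[
    {"dx": 0.05, "dy": 0, "dz": 0, "rx": 0, "ry": 0, "rz": 0, "gripper": 0},
    {"dx": 0.08, "dy": 0, "dz": 0, "rx": 0, "ry": 0, "rz": 0, "gripper": 0},
    {"dx": 0.1, "dy": 0, "dz": 0, "rx": 0, "ry": 0, "rz": 0, "gripper": 0},
    {"dx": 0.12, "dy": 0, "dz": 0, "rx": 0, "ry": 0, "rz": 0, "gripper": 0},
    {"dx": 0.14, "dy": 0, "dz": 0, "rx": 0, "ry": 0, "rz": 0, "gripper": 0},
    {"dx": 0.15, "dy": 0, "dz": 0, "rx": 0, "ry": 0, "rz": 0, "gripper": 0},
    {"dx": 0.15, "dy": 0, "dz": 0, "rx": 0, "ry": 0, "rz": 0, "gripper": 0},
    {"dx": 0.15, "dy": 0, "dz": 0, "rx": 0, "ry": 0, "rz": 0, "gripper": 0},
    {"dx": 0.15, "dy": 0, "dz": 0, "rx": 0, "ry": 0, "rz": 0, "gripper": 0},
    {"dx": 0.15, "dy": 0, "dz": 0, "rx": 0, "ry": 0, "rz": 0, "gripper": 0},
  ],
)

```text
t: 6.25
tcp_pos: [540.4, -48.0, 137.2]
tcp_rot: [0.865, 0.03, -0.5, 0.017]
wrist_force: [-7.9, -0.1, 7.3]
finger_gap: -0.0
```

```bash
python3 tgt.py 1.2 79.4 0
```

```text
t 6.25 delta (array([-0.965,  0.082, -0.011]), array([0.0024, 0.001 , 0.0018])) F [-7.9 -0.1  7.3] gap -0.0 q [-0.33 -0.12  2.25  0.37  0.56  0.91]
deck coords [ 1.1 80.2 -9.6]
```

Request:
servo_tool(
  commands=[
    {"dx": 0.05, "dy": 0, "dz": 0, "rx": 0, "ry": 0, "rz": 0, "gripper": 0},
    {"dx": 0.1, "dy": 0, "dz": 0, "rx": 0, "ry": 0, "rz": 0, "gripper": 0},
    {"dx": 0.1, "dy": 0, "dz": 0, "rx": 0, "ry": 0, "rz": 0, "gripper": 0},
    {"dx": -1, "dy": 0, "dz": 0, "rx": 0, "ry": 0, "rz": 0, "gripper": 0},
    {"dx": -3.5, "dy": 0, "dz": 0, "rx": 0, "ry": 0, "rz": 0, "gripper": 0},
    {"dx": -7, "dy": 0, "dz": 0, "rx": 0, "ry": 0, "rz": 0, "gripper": 0},
    {"dx": -9.5, "dy": 0, "dz": 0, "rx": 0, "ry": 0, "rz": 0, "gripper": 1},
    {"dx": -11, "dy": 0, "dz": 0, "rx": 0, "ry": 0, "rz": 0, "gripper": 1},
    {"dx": -11, "dy": 0, "dz": 0, "rx": 0, "ry": 0, "rz": 0, "gripper": 1},
    {"dx": -11, "dy": 0, "dz": 0, "rx": 0, "ry": 0, "rz": 0, "gripper": 1},
  ],
)

```text
t: 7.25
tcp_pos: [485.9, -51.7, 231.9]
tcp_rot: [0.866, 0.029, -0.5, 0.017]
wrist_force: [-0.7, 0.3, 0.3]
finger_gap: 0.679
```

Request:
servo_tool(
  commands=[
    {"dx": 0, "dy": 0, "dz": 0, "rx": 0, "ry": 0, "rz": 0, "gripper": 1},
    {"dx": 0, "dy": 0, "dz": 0, "rx": 0, "ry": 0, "rz": 0, "gripper": 1},
    {"dx": 0, "dy": 0, "dz": 0, "rx": 0, "ry": 0, "rz": 0, "gripper": 1},
    {"dx": 0, "dy": 0, "dz": 0, "rx": 0, "ry": 0, "rz": 0, "gripper": 1},
    {"dx": 0, "dy": 0, "dz": 0, "rx": 0, "ry": 0, "rz": 0, "gripper": 1},
    {"dx": 0, "dy": 0, "dz": 0, "rx": 0, "ry": 0, "rz": 0, "gripper": 1},
    {"dx": 0, "dy": 0, "dz": 0, "rx": 0, "ry": 0, "rz": 0, "gripper": 1},
    {"dx": 0, "dy": 0, "dz": 0, "rx": 0, "ry": 0, "rz": 0, "gripper": 1},
    {"dx": 0, "dy": 0, "dz": 0, "rx": 0, "ry": 0, "rz": 0, "gripper": 1},
    {"dx": 0, "dy": 0, "dz": 0, "rx": 0, "ry": 0, "rz": 0, "gripper": 1},
  ],
)

```text
t: 8.25
tcp_pos: [485.9, -51.7, 232.1]
tcp_rot: [0.865, 0.029, -0.5, 0.017]
wrist_force: [-0.5, -0.5, -0.2]
finger_gap: 1.004
```

```bash
python3 tgt.py 1.2 79.4 100; python3 - <<'E'
from h import *
M,s=meas(); im=snapshot('wrist'); im=cv2.cvtColor(im,cv2.COLOR_RGB2BGR); cv2.imwrite('pics/w3.png',im); np.save('w3T.npy',M)
hsv=cv2.cvtColor(im,cv2.COLOR_BGR2HSV); m=cv2.inRange(hsv,(110,150,40),(130,255,255))
c=max(cv2.findContours(m,0,2)[0],key=cv2.contourArea); print(cv2.contourArea(c),cv2.boxPoints(cv2.minAreaRect(c)))
print(proj('wrist',deckpts(DISP,[[38,58,40],[-38,58,40],[-38,102,40],[38,102,40]]),M))
cv2.imwrite('pics/side3.png',cv2.cvtColor(snapshot('side'),cv2.COLOR_RGB2BGR))
E
```

```text
t 8.25 delta (array([-0.01 ,  0.064, -0.002]), array([0.0016, 0.0002, 0.0015])) F [-0.5 -0.5 -0.2] gap 1.004 q [-0.39 -0.42  2.27  0.3   0.84  0.96]
deck coords [ 1.2 80.  99.9]
5551.0 [[252. 172.]
 [313. 172.]
 [313. 268.]
 [252. 268.]]
[[312.756983   173.42787247]
 [309.39572528 270.50540339]
 [252.29580621 270.34293305]
 [249.20609983 173.25631981]]
```

View pics/w3.png

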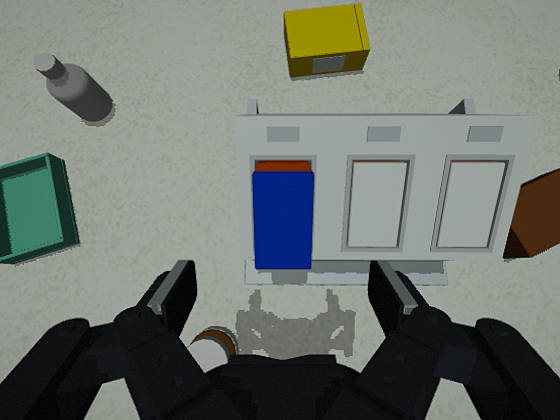

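View pics/side3.png

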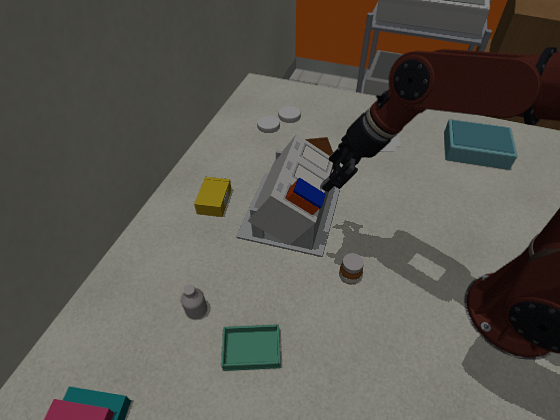

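It popped up. The lid is now at (252–313, 172–268), about 1 mm from where a 40 mm rise predicts. I'm moving down around it and closing the gripper.

Request:
servo_tool(
  commands=[
    {"dx": 2, "dy": 0.08, "dz": 0, "rx": 0, "ry": 0, "rz": 0, "gripper": 1},
    {"dx": 4.5, "dy": 0.08, "dz": 0, "rx": 0, "ry": 0, "rz": 0, "gripper": 1},
    {"dx": 7, "dy": 0.08, "dz": 0, "rx": 0, "ry": 0, "rz": 0, "gripper": 1},
    {"dx": 8.8, "dy": 0.08, "dz": 0, "rx": 0, "ry": 0, "rz": 0, "gripper": 1},
    {"dx": 9.5, "dy": 0.08, "dz": 0, "rx": 0, "ry": 0, "rz": 0, "gripper": 1},
    {"dx": 9.6, "dy": 0.08, "dz": 0, "rx": 0, "ry": 0, "rz": 0, "gripper": 1},
    {"dx": 9.6, "dy": 0.08, "dz": 0, "rx": 0, "ry": 0, "rz": 0, "gripper": 0.7},
    {"dx": 9.6, "dy": 0.08, "dz": 0, "rx": 0, "ry": 0, "rz": 0, "gripper": 0.3},
    {"dx": 9.6, "dy": 0.08, "dz": 0, "rx": 0, "ry": 0, "rz": 0, "gripper": 0.3},
    {"dx": 9.6, "dy": 0.08, "dz": 0, "rx": 0, "ry": 0, "rz": 0, "gripper": 0.3},
  ],
  newtons=40,
)

```text
t: 9.35
tcp_pos: [534.2, -49.4, 150.1]
tcp_rot: [0.866, 0.029, -0.499, 0.017]
wrist_force: [-0.9, 0.2, 2.2]
finger_gap: 0.506
```

```bash
python3 tgt.py 1.2 79 4; python3 - <<'E'
from h import *
cv2.imwrite('pics/w4.png',cv2.cvtColor(snapshot('wrist'),cv2.COLOR_RGB2BGR))
E
```

```text
t 9.35 delta (array([0.069, 0.015, 0.092]), array([ 0.0019, -0.0016,  0.0008])) F [-0.9  0.2  2.2] gap 0.506 q [-0.34 -0.16  2.25  0.36  0.59  0.91]
deck coords [ 2.1 79.2  4.7]
```

View pics/w4.png

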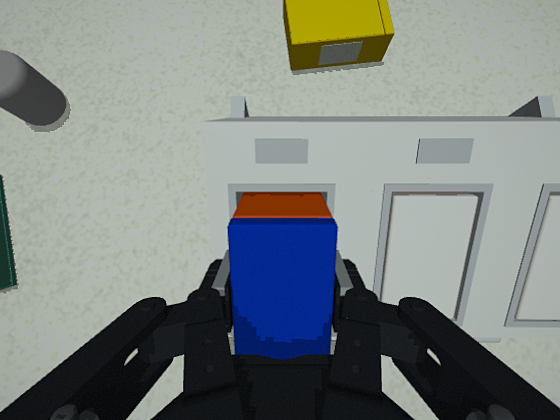

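The cassette fills the jaws (gap 0.506, about 43 mm), so I'm drawing it out along the deck normal.

Request:
servo_tool(
  commands=[
    {"dx": 0, "dy": 0, "dz": 0, "rx": 0, "ry": 0, "rz": 0, "gripper": 0.3},
    {"dx": -0.4, "dy": 0, "dz": 0, "rx": 0, "ry": 0, "rz": 0, "gripper": 0.3},
    {"dx": -1.4, "dy": 0, "dz": 0, "rx": 0, "ry": 0, "rz": 0, "gripper": 0.3},
    {"dx": -2.8, "dy": 0, "dz": 0, "rx": 0, "ry": 0, "rz": 0, "gripper": 0.3},
    {"dx": -4.3, "dy": 0, "dz": 0, "rx": 0, "ry": 0, "rz": 0, "gripper": 0.3},
    {"dx": -5.8, "dy": 0, "dz": 0, "rx": 0, "ry": 0, "rz": 0, "gripper": 0.3},
    {"dx": -7.3, "dy": 0, "dz": 0, "rx": 0, "ry": 0, "rz": 0, "gripper": 0.3},
    {"dx": -8.6, "dy": 0, "dz": 0, "rx": 0, "ry": 0, "rz": 0, "gripper": 0.3},
    {"dx": -9.2, "dy": 0, "dz": 0, "rx": 0, "ry": 0, "rz": 0, "gripper": 0.3},
    {"dx": -9.2, "dy": 0, "dz": 0, "rx": 0, "ry": 0, "rz": 0, "gripper": 0.3},
  ],
)

```text
t: 10.4
tcp_pos: [487.2, -52.3, 228.3]
tcp_rot: [0.865, 0.029, -0.5, 0.017]
wrist_force: [-0.3, -1.0, -2.3]
finger_gap: 0.505
```

```bash
python3 tgt.py 1.2 79 100; cat > tray.py <<'E'
from h import *
import sys
x,y,yaw,z=[float(v) for v in sys.argv[1:5]]
M,s=meas(); B=Tm([x,y,z],toolR(R.from_euler('z',yaw).as_matrix(),-1))
print(s['t'],M[:3,3].round(1),delta(M,B),s['wrist_force'].round(1),s['finger_gap'],s['joint_pos'].round(2))
E
python3 tray.py 538.6 279.2 0.386 240
python3 - <<'E'
from h import *
cv2.imwrite('pics/side5.png',cv2.cvtColor(snapshot('side'),cv2.COLOR_RGB2BGR))
E
```

```text
t 10.4 delta (array([-0.408,  0.033, -0.08 ]), array([0.0016, 0.0011, 0.0014])) F [-0.3 -1.  -2.3] gap 0.505 q [-0.39 -0.41  2.27  0.3   0.83  0.96]
deck coords [ 0.4 79.3 95.9]
10.4 [487.2 -52.3 228.3] (array([  2.663, -32.734,  -6.946]), array([-0.3117, -0.5181, -0.0829])) [-0.3 -1.  -2.3] 0.505012367829014 [-0.39 -0.41  2.27  0.3   0.83  0.96]
```

View pics/side5.png

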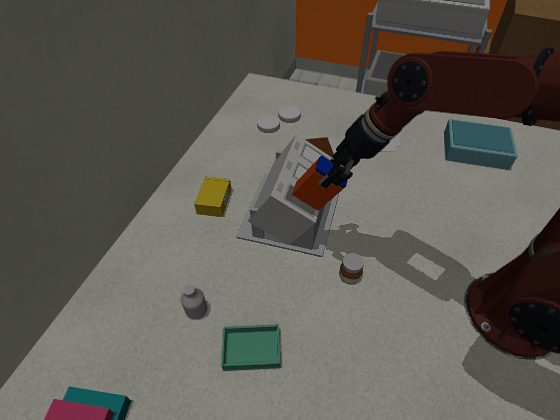

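The cassette is out and held, well clear of the well. I'm carrying it toward the tray while turning it upright.

Request:
servo_tool(
  commands=[
    {"dx": -1.5, "dy": 0, "dz": 0, "rx": 0, "ry": 0, "rz": 0, "gripper": 0.3},
    {"dx": -3, "dy": -2, "dz": -0.5, "rx": 0, "ry": 0, "rz": 0, "gripper": 0.3},
    {"dx": -3, "dy": -5.5, "dz": -1.5, "rx": -0.015, "ry": -0.026, "rz": -0.004, "gripper": 0.3},
    {"dx": -3, "dy": -9.5, "dz": -2.5, "rx": -0.031, "ry": -0.052, "rz": -0.008, "gripper": 0.3},
    {"dx": -2.5, "dy": -13.5, "dz": -4, "rx": -0.062, "ry": -0.104, "rz": -0.017, "gripper": 0.3},
    {"dx": -1.5, "dy": -17.5, "dz": -5, "rx": -0.109, "ry": -0.181, "rz": -0.029, "gripper": 0.3},
    {"dx": -0.5, "dy": -21.5, "dz": -6, "rx": -0.156, "ry": -0.259, "rz": -0.042, "gripper": 0.3},
    {"dx": 0.5, "dy": -25.5, "dz": -6.5, "rx": -0.2, "ry": -0.337, "rz": -0.054, "gripper": 0.3},
    {"dx": 1.5, "dy": -28.5, "dz": -6.9, "rx": -0.25, "ry": -0.414, "rz": -0.066, "gripper": 0.3},
    {"dx": 2, "dy": -30, "dz": -6.95, "rx": -0.28, "ry": -0.466, "rz": -0.075, "gripper": 0.3},
  ],
)

```text
t: 11.45
tcp_pos: [538.0, 254.9, 243.6]
tcp_rot: [0.713, 0.127, -0.678, 0.125]
wrist_force: [-0.4, 0.2, -2.4]
finger_gap: 0.51
```

Request:
servo_tool(
  commands=[
    {"dx": 0, "dy": 0, "dz": 0, "rx": 0, "ry": 0, "rz": 0, "gripper": 0.3},
    {"dx": 0, "dy": 0, "dz": 0, "rx": 0, "ry": 0, "rz": 0, "gripper": 0.3},
    {"dx": 0, "dy": 0, "dz": 0, "rx": 0, "ry": 0, "rz": 0, "gripper": 0.3},
    {"dx": 0, "dy": 0, "dz": 0, "rx": 0, "ry": 0, "rz": 0, "gripper": 0.3},
    {"dx": 0, "dy": 0, "dz": 0, "rx": 0, "ry": 0, "rz": 0, "gripper": 0.3},
    {"dx": 0, "dy": 0, "dz": 0, "rx": 0, "ry": 0, "rz": 0, "gripper": 0.3},
    {"dx": 0, "dy": 0, "dz": 0, "rx": 0, "ry": 0, "rz": 0, "gripper": 0.3},
    {"dx": 0, "dy": 0, "dz": 0, "rx": 0, "ry": 0, "rz": 0, "gripper": 0.3},
    {"dx": 0, "dy": 0, "dz": 0, "rx": 0, "ry": 0, "rz": 0, "gripper": 0.3},
    {"dx": 0, "dy": 0, "dz": 0, "rx": 0, "ry": 0, "rz": 0, "gripper": 0.3},
  ],
)

```text
t: 12.45
tcp_pos: [537.8, 251.7, 246.1]
tcp_rot: [0.715, 0.125, -0.677, 0.124]
wrist_force: [-0.8, -0.7, -3.7]
finger_gap: 0.508
```

```bash
python3 tray.py 538.6 279.2 0.386 240
python3 - <<'E'
from h import *
M,s=meas(); np.save('w6T.npy',M)
cv2.imwrite('pics/w6.png',cv2.cvtColor(snapshot('wrist'),cv2.COLOR_RGB2BGR))
cv2.imwrite('pics/side6.png',cv2.cvtColor(snapshot('side'),cv2.COLOR_RGB2BGR))
a,b=61,43
Y=R.from_euler('z',TRAY[2]).as_matrix()
print(proj('wrist',np.array([[a,-b,30],[-a,-b,30],[-a,b,30],[a,b,30]])@Y.T+[TRAY[0],TRAY[1],0],M).round(1))
E
```

```text
12.45 [537.8 251.7 246.1] (array([ 0.649, -2.558, -0.995]), array([-0.0315, -0.053 , -0.008 ])) [-0.8 -0.7 -3.7] 0.5077373881976588 [ 0.32  0.11  1.71 -0.01  1.27  1.54]
[[292.9 125. ]
 [295.  223.3]
 [228.1 225.4]
 [220.  127.3]]
```

View pics/w6.png

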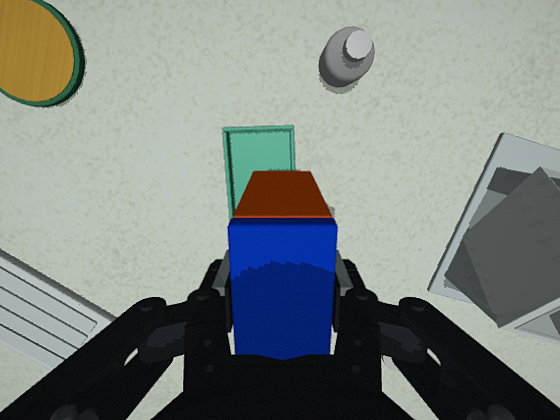

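View pics/side6.png

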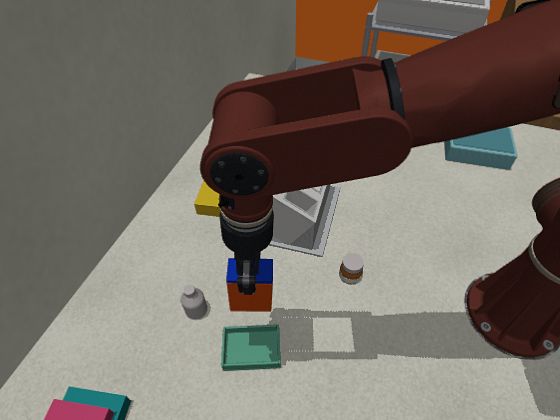

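The tray's far rim is at (222,128)–(294,126), within 2 px of the prediction. The cassette hasn't shifted in the jaws. Next I'll centre it over the tray.

```bash
python3 tray.py 539 278.5 0.386 130
```

```text
12.55 [537.8 251.7 246.1] (array([11.63 , -2.556, -0.424]), array([-0.0315, -0.0529, -0.008 ])) [ 0.2  0.2 -1.8] 0.5072968702676687 [ 0.32  0.11  1.71 -0.01  1.27  1.54]
```

Request:
servo_tool(
  commands=[
    {"dx": 1, "dy": -1, "dz": -0.2, "rx": -0.01, "ry": -0.02, "rz": -0.003, "gripper": 0.3},
    {"dx": 2.5, "dy": -2, "dz": -0.4, "rx": -0.025, "ry": -0.045, "rz": -0.006, "gripper": 0.3},
    {"dx": 4.5, "dy": -2.56, "dz": -0.42, "rx": -0.031, "ry": -0.053, "rz": -0.008, "gripper": 0.3},
    {"dx": 6.5, "dy": -2.56, "dz": -0.42, "rx": -0.031, "ry": -0.053, "rz": -0.008, "gripper": 0.3},
    {"dx": 8.5, "dy": -2.56, "dz": -0.42, "rx": -0.031, "ry": -0.053, "rz": -0.008, "gripper": 0.3},
    {"dx": 10.3, "dy": -2.56, "dz": -0.42, "rx": -0.031, "ry": -0.053, "rz": -0.008, "gripper": 0.3},
    {"dx": 11.3, "dy": -2.56, "dz": -0.42, "rx": -0.031, "ry": -0.053, "rz": -0.008, "gripper": 0.3},
    {"dx": 11.6, "dy": -2.56, "dz": -0.42, "rx": -0.031, "ry": -0.053, "rz": -0.008, "gripper": 0.3},
    {"dx": 11.6, "dy": -2.56, "dz": -0.42, "rx": -0.031, "ry": -0.053, "rz": -0.008, "gripper": 0.3},
    {"dx": 11.6, "dy": -2.56, "dz": -0.42, "rx": -0.031, "ry": -0.053, "rz": -0.008, "gripper": 0.3},
  ],
)

```text
t: 13.55
tcp_pos: [539.7, 278.9, 131.3]
tcp_rot: [0.695, 0.136, -0.693, 0.135]
wrist_force: [-0.5, 0.6, -2.0]
finger_gap: 0.512
```

```bash
python3 tray.py 539 278.5 0.386 80
python3 - <<'E'
from h import *
cv2.imwrite('pics/sc7.png',cv2.resize(cv2.cvtColor(snapshot('scene'),cv2.COLOR_RGB2BGR)[180:330,290:490],None,fx=4,fy=4))
cv2.imwrite('pics/side7.png',cv2.resize(cv2.cvtColor(snapshot('side'),cv2.COLOR_RGB2BGR)[230:380,160:360],None,fx=4,fy=4))
E
```

```text
13.55 [539.7 278.9 131.3] (array([5.127, 0.007, 0.086]), array([-0.0005, -0.0018,  0.    ])) [-0.5  0.6 -2. ] 0.5119391748177435 [0.36 0.28 1.73 0.   1.12 1.55]
```

View pics/sc7.png

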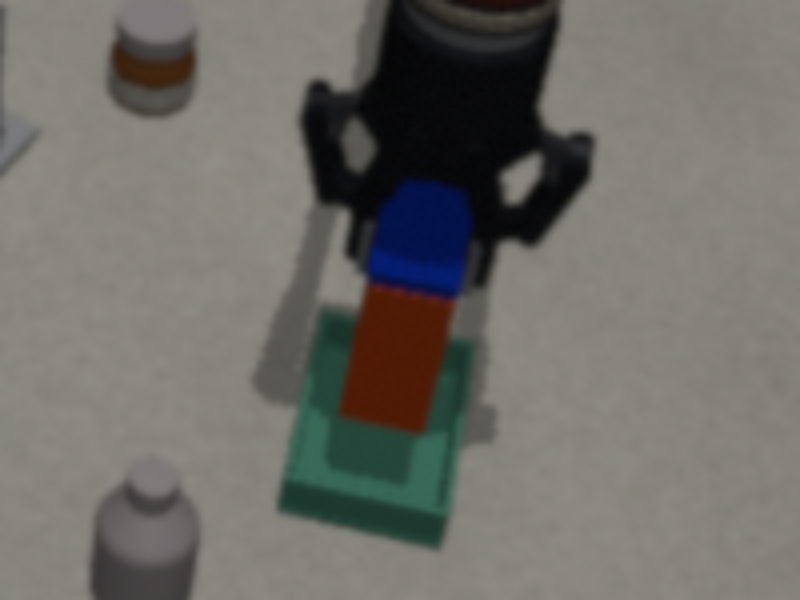

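View pics/side7.png

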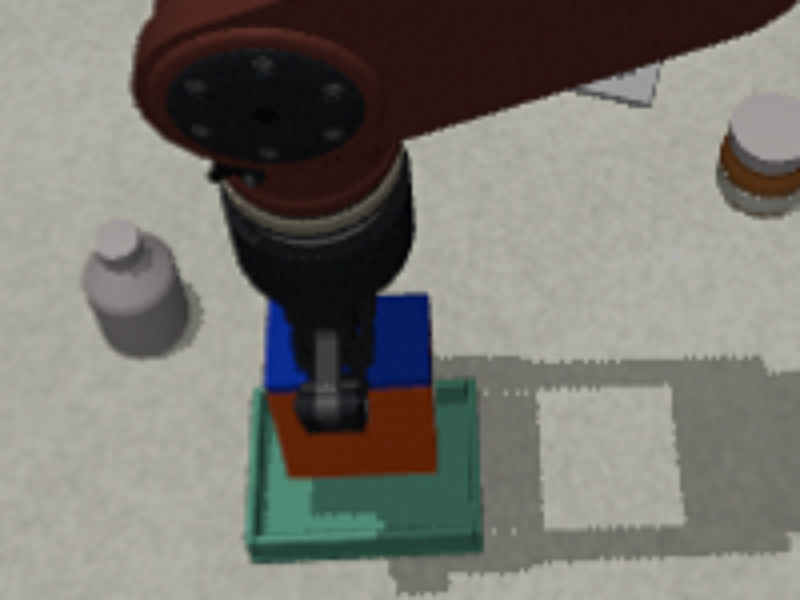

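The cassette hangs upright over the tray floor, clear of the walls in both views. I'm lowering it in two stages.

Request:
servo_tool(
  commands=[
    {"dx": 1, "dy": 0, "dz": 0.08, "rx": 0, "ry": 0, "rz": 0, "gripper": 0.3},
    {"dx": 2, "dy": 0, "dz": 0.08, "rx": 0, "ry": 0, "rz": 0, "gripper": 0.3},
    {"dx": 3, "dy": 0, "dz": 0.08, "rx": 0, "ry": 0, "rz": 0, "gripper": 0.3},
    {"dx": 3.8, "dy": 0, "dz": 0.08, "rx": 0, "ry": 0, "rz": 0, "gripper": 0.3},
    {"dx": 4.3, "dy": 0, "dz": 0.08, "rx": 0, "ry": 0, "rz": 0, "gripper": 0.3},
    {"dx": 4.5, "dy": 0, "dz": 0.08, "rx": 0, "ry": 0, "rz": 0, "gripper": 0.3},
    {"dx": 4.6, "dy": 0, "dz": 0.08, "rx": 0, "ry": 0, "rz": 0, "gripper": 0.3},
    {"dx": 4.7, "dy": 0, "dz": 0.08, "rx": 0, "ry": 0, "rz": 0, "gripper": 0.3},
    {"dx": 4.75, "dy": 0, "dz": 0.08, "rx": 0, "ry": 0, "rz": 0, "gripper": 0.3},
    {"dx": 4.75, "dy": 0, "dz": 0.08, "rx": 0, "ry": 0, "rz": 0, "gripper": 0.3},
  ],
)

```text
t: 14.65
tcp_pos: [538.4, 278.3, 83.2]
tcp_rot: [0.694, 0.135, -0.694, 0.135]
wrist_force: [1.0, -0.4, -2.6]
finger_gap: 0.509
```

Request:
servo_tool(
  commands=[
    {"dx": 0.05, "dy": 0, "dz": 0, "rx": 0, "ry": 0, "rz": 0, "gripper": 0.3},
    {"dx": 0.1, "dy": 0, "dz": 0, "rx": 0, "ry": 0, "rz": 0, "gripper": 0.3},
    {"dx": 0.15, "dy": 0, "dz": 0, "rx": 0, "ry": 0, "rz": 0, "gripper": 0.3},
    {"dx": 0.2, "dy": 0, "dz": 0, "rx": 0, "ry": 0, "rz": 0, "gripper": 0.3},
    {"dx": 0.2, "dy": 0, "dz": 0, "rx": 0, "ry": 0, "rz": 0, "gripper": 0.3},
    {"dx": 0.2, "dy": 0, "dz": 0, "rx": 0, "ry": 0, "rz": 0, "gripper": 0.3},
    {"dx": 0.2, "dy": 0, "dz": 0, "rx": 0, "ry": 0, "rz": 0, "gripper": 0.3},
    {"dx": 0.2, "dy": 0, "dz": 0, "rx": 0, "ry": 0, "rz": 0, "gripper": 0.3},
    {"dx": 0.2, "dy": 0, "dz": 0, "rx": 0, "ry": 0, "rz": 0, "gripper": 0.3},
    {"dx": 0.2, "dy": 0, "dz": 0, "rx": 0, "ry": 0, "rz": 0, "gripper": 0.3},
  ],
)

```text
t: 15.65
tcp_pos: [538.2, 278.2, 80.8]
tcp_rot: [-0.694, -0.135, 0.694, -0.135]
wrist_force: [0.5, -0.3, -3.2]
finger_gap: 0.508
```

No contact yet. I'm going down another 1.5 mm.

Request:
servo_tool(
  commands=[
    {"dx": 0.03, "dy": 0, "dz": 0, "rx": 0, "ry": 0, "rz": 0, "gripper": 0.3},
    {"dx": 0.06, "dy": 0, "dz": 0, "rx": 0, "ry": 0, "rz": 0, "gripper": 0.3},
    {"dx": 0.09, "dy": 0, "dz": 0, "rx": 0, "ry": 0, "rz": 0, "gripper": 0.3},
    {"dx": 0.12, "dy": 0, "dz": 0, "rx": 0, "ry": 0, "rz": 0, "gripper": 0.3},
    {"dx": 0.15, "dy": 0, "dz": 0, "rx": 0, "ry": 0, "rz": 0, "gripper": 0.3},
    {"dx": 0.15, "dy": 0, "dz": 0, "rx": 0, "ry": 0, "rz": 0, "gripper": 0.3},
    {"dx": 0.15, "dy": 0, "dz": 0, "rx": 0, "ry": 0, "rz": 0, "gripper": 0.3},
    {"dx": 0.15, "dy": 0, "dz": 0, "rx": 0, "ry": 0, "rz": 0, "gripper": 0.3},
    {"dx": 0.15, "dy": 0, "dz": 0, "rx": 0, "ry": 0, "rz": 0, "gripper": 0.3},
    {"dx": 0.15, "dy": 0, "dz": 0, "rx": 0, "ry": 0, "rz": 0, "gripper": 0.3},
  ],
)

```text
t: 16.65
tcp_pos: [538.4, 278.3, 80.7]
tcp_rot: [0.694, 0.135, -0.694, 0.135]
wrist_force: [-2.9, -1.4, 5.7]
finger_gap: 0.511
```

It's in contact (about +8 N), so I'm releasing it and then retreating straight up.

Request:
servo_tool(
  commands=[
    {"dx": -0.05, "dy": 0, "dz": 0, "rx": 0, "ry": 0, "rz": 0, "gripper": 0.3},
    {"dx": -0.08, "dy": 0, "dz": 0, "rx": 0, "ry": 0, "rz": 0, "gripper": 0.53},
    {"dx": -0.08, "dy": 0, "dz": 0, "rx": 0, "ry": 0, "rz": 0, "gripper": 0.56},
    {"dx": -0.08, "dy": 0, "dz": 0, "rx": 0, "ry": 0, "rz": 0, "gripper": 0.6},
    {"dx": -0.08, "dy": 0, "dz": 0, "rx": 0, "ry": 0, "rz": 0, "gripper": 0.7},
    {"dx": -0.08, "dy": 0, "dz": 0, "rx": 0, "ry": 0, "rz": 0, "gripper": 0.85},
    {"dx": -0.08, "dy": 0, "dz": 0, "rx": 0, "ry": 0, "rz": 0, "gripper": 1},
    {"dx": -0.08, "dy": 0, "dz": 0, "rx": 0, "ry": 0, "rz": 0, "gripper": 1},
    {"dx": -0.08, "dy": 0, "dz": 0, "rx": 0, "ry": 0, "rz": 0, "gripper": 1},
    {"dx": -0.08, "dy": 0, "dz": 0, "rx": 0, "ry": 0, "rz": 0, "gripper": 1},
  ],
)

```text
t: 17.65
tcp_pos: [538.2, 278.2, 80.2]
tcp_rot: [0.694, 0.135, -0.694, 0.135]
wrist_force: [-0.9, 0.3, 0.4]
finger_gap: 1.0
```

Request:
servo_tool(
  commands=[
    {"dx": -0.5, "dy": 0, "dz": 0, "rx": 0, "ry": 0, "rz": 0, "gripper": 1},
    {"dx": -1.5, "dy": 0, "dz": 0, "rx": 0, "ry": 0, "rz": 0, "gripper": 1},
    {"dx": -3, "dy": 0, "dz": 0, "rx": 0, "ry": 0, "rz": 0, "gripper": 1},
    {"dx": -5, "dy": 0, "dz": 0, "rx": 0, "ry": 0, "rz": 0, "gripper": 1},
    {"dx": -7, "dy": 0, "dz": 0, "rx": 0, "ry": 0, "rz": 0, "gripper": 1},
    {"dx": -9, "dy": 0, "dz": 0, "rx": 0, "ry": 0, "rz": 0, "gripper": 1},
    {"dx": -11, "dy": 0, "dz": 0, "rx": 0, "ry": 0, "rz": 0, "gripper": 1},
    {"dx": -12, "dy": 0, "dz": 0, "rx": 0, "ry": 0, "rz": 0, "gripper": 1},
    {"dx": -12, "dy": 0, "dz": 0, "rx": 0, "ry": 0, "rz": 0, "gripper": 1},
    {"dx": -12, "dy": 0, "dz": 0, "rx": 0, "ry": 0, "rz": 0, "gripper": 1},
  ],
)

```text
t: 18.65
tcp_pos: [538.1, 278.1, 200.2]
tcp_rot: [0.694, 0.135, -0.694, 0.135]
wrist_force: [0.3, 0.1, -0.1]
finger_gap: 0.999
```

```bash
python3 - <<'E'
from h import *
M,s=meas();print(s['t'],s['tcp_pos'],s['wrist_force'].round(1))
for n in('wrist','side','scene'): cv2.imwrite(f'pics/{n}8.png',cv2.cvtColor(snapshot(n),cv2.COLOR_RGB2BGR))
E
```

```text
18.65 [538.05729406 278.11583502 200.19019179] [ 0.3  0.1 -0.1]
```

View pics/wrist8.png

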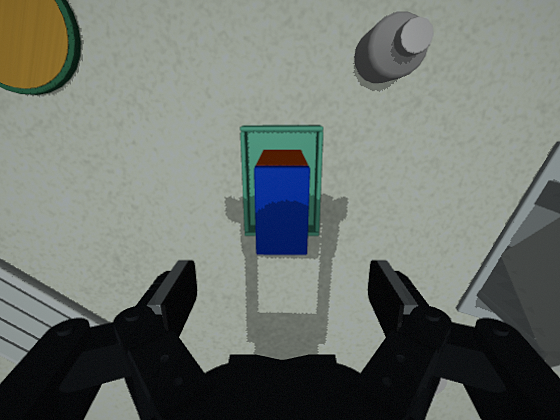

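View pics/side8.png

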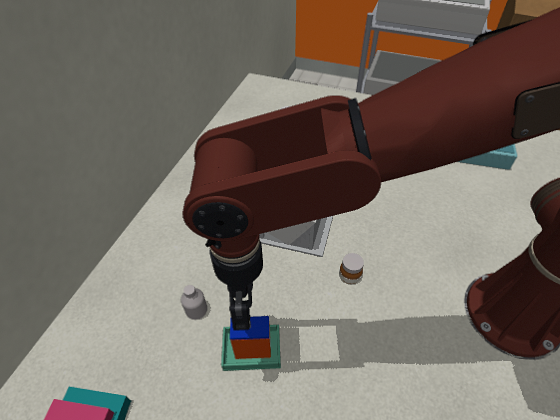

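View pics/scene8.png

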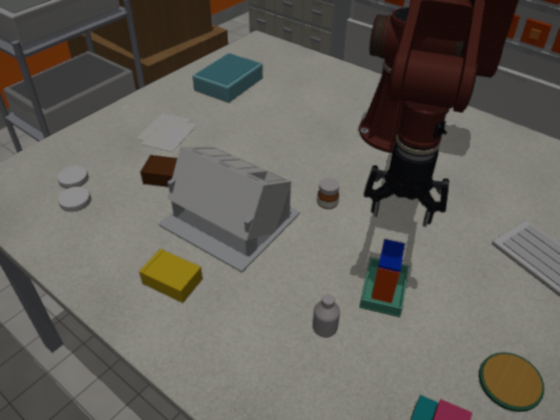

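The cassette stands upright, lid up, inside the tray: wrist view (282,210), scene view (388,272). The jaws are open and clear. The bottle at (326,318) and jar at (329,193) haven't moved, and the white lids are still flush.

```bash
python3 -c "
from station import *
print(job_done())"
```

```text
the job is handed in; nothing more can be done
None
```

The blue-lidded cassette is standing upright, lid up, inside the green tray. I handed the job in at about 19 s of the 54 s allowed.

- **Push and release:** I pushed it in along the deck normal with shut fingers. The highest force read was about 11 N. The last 1 mm came just before I backed off, so I have no reading there. After I backed off, it sprang up by itself, and the wrist view matched a 40 mm rise to within about 1–2 mm.
- **Draw and place:** I gripped it at 40 N and drew it out along the normal. I then turned it upright and lowered it until the floor contact read about 8 N, before opening the jaws and going straight up.
- **Last checks:** The wrist view shows the cassette inside the tray walls. The scene view shows the bottle and jar at their original pixel positions, and the white lids still look flush. The gripper was open about 85 mm above the lid with near-zero wrist force. None of these checks disagreed.
- **Refused command:** One move was refused for a missing gripper key and sent again. The arm did not move on that call.

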